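# Turn the drawplate round and reseat it on its pins

### The job

Two steel drawplates stand on edge in their stands on the goldsmith's bench; the one with the rows of round holes was put in back to front, so it rides up on the stand's two locating pins. Lift it out, turn it back to front so that its wide notch meets the wide pin and its narrow notch the thin pin, and lower it (do not drop it) fully home in the same stand, then let go. Leave the other plate, which has square holes and already sits home, as it is.

Things in the scene. Friction and masses are not known exactly. Their poses are not given: they have to be found in the camera images.
- plate_mid (a point): Centre of the steel drawplate to turn: 10 mm thick (its x), 124 long (y), 75 high (z, up), 0.5 kg, three rows of seven round holes, countersunk on its -x face. It stands on edge, back to front, on the tops of its stand's pins, 16 mm above home. Pinch it across its thickness from above at mid length, clear of the stand's posts; its top edge is 37.5 mm above this point.
- plate_wide_notch (a point): Roof of that plate's wide notch, at mid thickness, 18 mm above its lower edge and 40 mm from its middle towards its -y end; axes as the plate's. Two notches pass through the lower edge, both 18 mm high and open below: this one 26 mm wide, and one 16 mm wide, 15 mm from the middle towards the +y end.
- stand_wide_pin (a point): Top centre of the wide pin (18 mm along y, 9 thick, 16 high) of the fixed stand under that plate; a thin pin, 8 mm round, is 55 mm along +y. Base 90 x 160 mm, its top 16 mm below this point. Posts at both ends form a 13 mm channel along y, flared to 28 mm, 47 mm high. Plate home: axes as these, lower edge on the base, centre 40 mm along +y from this point and 21.5 mm above it.
- other_mid (a point): Centre of the other drawplate, not to be disturbed: same size and notches, but with three rows of four square holes. It already sits home in a stand of the same kind, about 0.25 to 0.45 m to one side (either side).

How it is judged:
By the outcome, as a careful person would: the job done as asked, in the order asked, and still so for the second after the job is handed in, with the robot touching nothing.
It also fails if it takes over 43 s, if anything falls off the work surface, if the arm or the gripper's body presses on something with over 40 N, if the wrist force passes 120 N, or if a joint passes its speed limit or range.

### The arm

A 6-joint arm with a two-finger parallel gripper is mounted at the origin on the work surface. World frame = base frame: x ahead of the robot, y to its left, z up, the work surface at z = 0. Lengths are in m, angles in rad, forces in N, time in s.
With the tool pointing down it reaches from about 0.225 to 0.875 m from the base axis. Payload 3.4 kg.
Tool frame: the origin (TCP) lies midway between the tips of the shut fingers; the grasp point (between the pads) lies 19 mm behind it; z points along the fingers, y is the direction in which the jaws open and shut (so a half turn about z gives the same grasp; the last joint's range is limited). The gripper opens to 85 mm and grips with 20 to 120 N. Pads are 22 mm wide; open, the fingers measure 114 mm over their backs; the gripper's body (76 mm by 85 mm) begins 54 mm behind the grasp point. The pads swing forward as they close: fully open they stand 13 mm farther back than shut.
Start: joints at [-1.396, 0.276, 1.505, -0, 1.361, -0.121], TCP at [0.168, -0.55, 0.231] pointing down, gripper open.
Joint ranges: [-2.89, 2.89], [-0.75, 2.08], [0.22, 2.7], [-1.18, 4.32], [0.11, 2.71], [-2.7, 2.7]. Speed limits (rad/s): [2.57, 2.57, 3.14, 3.14, 3.14, 3.14].

### API

Orientations are given as a unit quaternion [w, x, y, z].
In Python, from rig import manip, optics, ticket gives the robot as it stands.
- The arm moves only by the shell command python3 -m pendant 'ROWS' [FORCE]. ROWS is JSON, a list of rows, each an object with "gripper": the finger opening in mm, from 0 to 85.4; "delta_pos": the shift along the tool's x, y, z in mm, a list of three; "spin": the turn about the tool's z in rad. A call has 1 to 20 rows; each row is the pose to reach, as a shift and turn from the pose commanded when the call began, along the tool's axes at that moment; what a row does not reach only later rows make up. A row lasts 1/10 s, in which the tool goes at most 50 mm and 8.59 degrees, less where a joint would pass 70% of its speed; a pose out of reach is approached as far as the arm can. A call with a gripper value outside its range is refused whole. The fingers move at their own pace and stop on an object; FORCE is the grip in N (left out, the last holds). Time passes only in rows, so rows that repeat a pose let the fingers close. It gives the time, the measured TCP pose, the force and the opening at its end, in the units of the state.
- manip.get_state(): the state, without advancing time (a new reading comes with each control period).
- optics.get_image(name): name is "scene" or "top"; returns the picture (480x640x3 uint8, blue, green, red); there is no depth.
- optics.camera_model(name): a dict with "fovy" (degrees; the focal length in pixels is half the picture's height over the tangent of half this angle, whatever the lens; pixels are square), "cx", "cy" (the principal point, pixels), "k1" (the pictures are not rectified: a ray, as slopes to the right and down, at radius r is drawn at 1 + k1 r^2 times it, then the intrinsics apply), "xyz" and "orientation" of the camera in the world. Camera axes: x right, y down, z forward; pixel columns grow to the right and rows downward; lengths in m; the calibration is good to about 2 mm. A picture is of the moment at which its call begins. camera_model takes no time and is no camera call.
- ticket.sign_off(): hands the job in, once; it reports no verdict.
The state is a dict: "clock": time; "qpos": joint angles; "qd": joint speeds; "effort": joint torques, N m; "position": TCP position; "ee_rot": TCP orientation; "contact_force": force on the tool from outside, world axes, zero at the start; "moment": the same for the moment, N m; "width": finger opening in m.
Only numpy, scipy, OpenCV 4.12 (cv2) and the standard library are available. Lean on these libraries where they do the work, as an engineer would, in place of code of your own. Each camera call takes 0.05 s, during which the arm holds its last target.

## Working session

There is one attempt and no reset: what is moved stays moved. The work goes in short steps, Python scripts to look and compute and a shell command to move; the robot and the scene stay as the last step left them, time stands still between calls to the robot, and variables do not carry over. Pictures are saved under pics/ and viewed, and the job is handed in when it is done.

```bash
mkdir -p pics; python3 - <<'E'
from rig import manip, optics
import cv2
print(manip.get_state())
for n in("scene","top"):
    cv2.imwrite(f"pics/{n}0.png",optics.get_image(n)); print(optics.camera_model(n))
E
```

```text
{'clock': 0.0, 'qpos': array([-1.39600983e+00,  2.76605606e-01,  1.50616239e+00,  2.48958591e-05,
        1.36068679e+00, -1.21011131e-01]), 'qd': array([ 0.00070127,  0.0010159 , -0.00015385, -0.00063286, -0.0007547 ,
       -0.00138724]), 'effort': array([ 1.64117871e-03, -4.16761065e+01, -2.45804662e+01, -1.34017068e-04,
        1.08609907e-02,  9.19201398e-06]), 'position': array([ 0.16751743, -0.54949608,  0.230422  ]), 'ee_rot': array([-9.31056403e-04,  9.89082847e-01,  1.47357571e-01, -1.28638317e-05]), 'contact_force': array([-0.53517799,  0.13835418,  0.488092  ]), 'moment': array([ 0.04551288, -0.04175742,  0.03078602]), 'width': 0.08573276431805033}
{'fovy': 42.198559595062314, 'cx': 318.4339109757166, 'cy': 240.77489623076775, 'k1': -0.11120641097059551, 'xyz': array([ 0.98728259, -0.64531717,  0.77441003]), 'orientation': array([-0.38889629,  0.86869312,  0.27933955, -0.12689109])}
{'fovy': 53.29090473847186, 'cx': 319.34883283127067, 'cy': 237.0869753786253, 'k1': -0.11631684766382464, 'xyz': array([ 0.48585579, -0.0015592 ,  0.85194906]), 'orientation': array([ 0.01921421, -0.70659063,  0.70684256, -0.02709401])}
```

View pics/scene0.png

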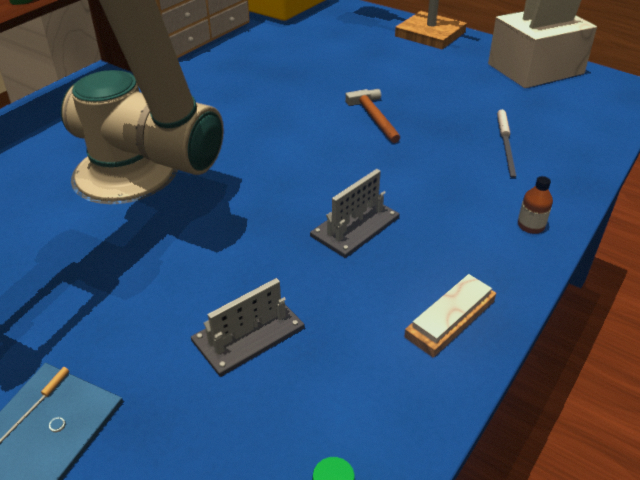

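View pics/top0.png

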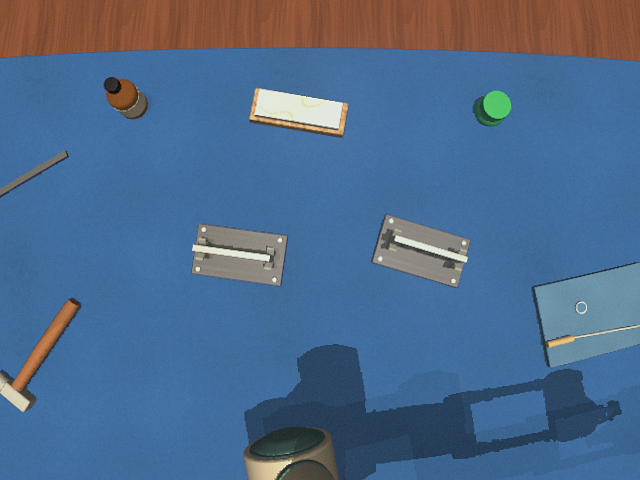

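```bash
python3 - <<'E'
import cv2,numpy as np
a=cv2.imread("pics/scene0.png");b=cv2.imread("pics/top0.png")
c=cv2.resize(a[165:260,300:410],None,fx=5,fy=5,interpolation=cv2.INTER_CUBIC)
cv2.imwrite("pics/z1.png",c)
c=cv2.resize(a[270:375,185:310],None,fx=5,fy=5,interpolation=cv2.INTER_CUBIC)
cv2.imwrite("pics/z2.png",c)
cv2.imwrite("pics/z3.png",cv2.resize(b[215:295,185:295],None,fx=7,fy=7,interpolation=cv2.INTER_CUBIC))
cv2.imwrite("pics/z4.png",cv2.resize(b[205:295,365:475],None,fx=6,fy=6,interpolation=cv2.INTER_CUBIC))
E
```

```text
(no output)
```

View pics/z1.png

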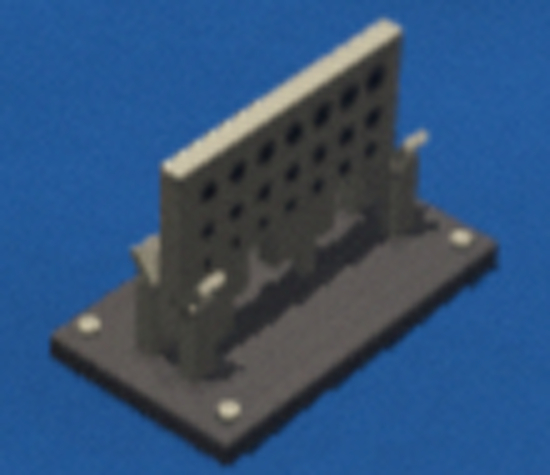

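View pics/z2.png

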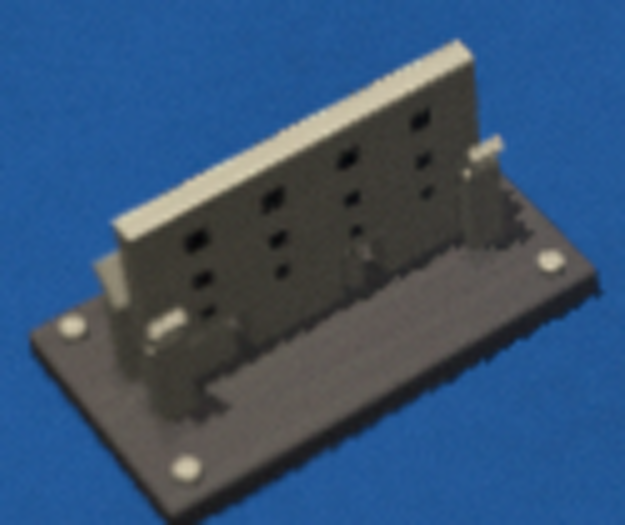

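View pics/z3.png

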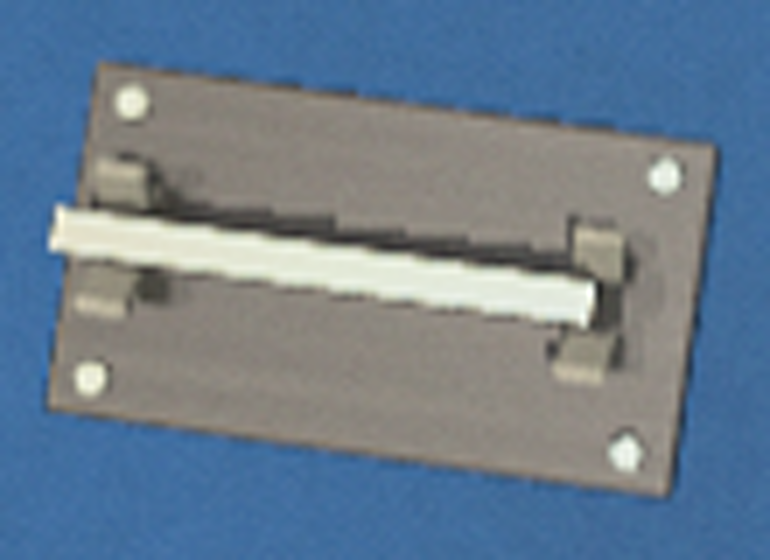

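View pics/z4.png

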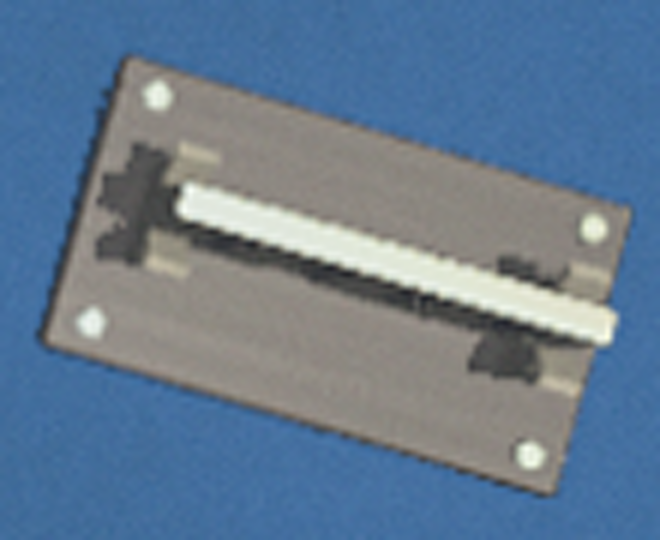

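```bash
cat > h.py <<'E'
import numpy as np
from scipy.spatial.transform import Rotation as R
from scipy.optimize import least_squares
from rig import optics
C={n:optics.camera_model(n) for n in("scene","top")}
def proj(n,P):
    c=C[n];q=c["orientation"];Rm=R.from_quat([q[1],q[2],q[3],q[0]]).as_matrix()
    p=(np.atleast_2d(P)-c["xyz"])@Rm
    s=p[:,:2]/p[:,2:];r2=(s**2).sum(1,keepdims=True)
    return s*(1+c["k1"]*r2)*240/np.tan(np.radians(c["fovy"])/2)+[c["cx"],c["cy"]]
def zoom(p,s,off): return (np.array(p,float)+.5)/s-.5+np.array(off)
def frame(x,y,yaw,L):
    L=np.atleast_2d(L).astype(float);c,s=np.cos(yaw),np.sin(yaw)
    return np.c_[x+c*L[:,0]-s*L[:,1],y+s*L[:,0]+c*L[:,1],L[:,2]]
E
python3 - <<'E'
from h import *
tz=lambda p:zoom(p,7,(185,215)); sz=lambda p:zoom(p,5,(300,165))
# stand: local x' ~ +x world, y' ~ +y world
cor=np.array([[45,80],[45,-80],[-45,-80],[-45,80]])/1e3
tc=tz([(99,63),(718,147),(670,495),(50,408)])
tb=tz([(131,103),(666,175),(627,453),(90,380)])
sb=sz([(461,237),(230,410),(88,325)]) # (+,+),(+,-),(-,-)
pc=np.array([[5,62],[5,-62],[-5,-62],[-5,62]])/1e3
tp=tz([(60,205),(597,280),(587,327),(50,248)])
sp=sz([(402,33),(187,182),(162,165),(383,20)])
sg=np.array([[1,1],[1,-1],[-1,-1],[-1,1]])
def res(v,full=False):
    x,y,w,zb,bx,by,px,py,pw,pz=v
    S=lambda L,z:frame(x,y,w,np.c_[L,np.full(len(L),z)])
    bl=sg*[bx,by]
    P=frame(px,py,pw,np.c_[pc,np.full(4,pz)])
    r=[proj("top",S(cor,zb))-tc,proj("top",S(bl,zb+.002))-tb,proj("scene",S(bl[:3],zb+.002))-sb,proj("top",P)-tp,proj("scene",P)-sp]
    return r if full else np.vstack(r).ravel()
f=least_squares(res,[.5,.14,-.1,.012,.037,.07,.5,.14,-.1,.12])
print(np.round(f.x,4)); [print(np.round(r,1).tolist()) for r in res(f.x,True)]
E
```

```text
[ 0.5109  0.1305 -0.1319  0.0137  0.0352  0.0679  0.5115  0.13   -0.1333
  0.1026]
[[-0.9, -0.7], [0.2, -0.9], [0.1, 0.4], [-1.2, 0.6]]
[[0.2, -0.1], [-0.1, -0.3], [0.1, -0.1], [0.3, -0.1]]
[[-0.5, 0.4], [-0.7, 0.3], [-0.5, 0.0]]
[[-1.1, -0.2], [-0.2, -0.4], [0.4, -0.8], [-0.6, -0.1]]
[[0.2, -0.3], [-1.5, -0.2], [-0.8, 0.8], [-0.2, 0.2]]
```

```bash
cat >> h.py <<'E'
from rig import manip
def st():
    s=manip.get_state();q=s["ee_rot"];M=R.from_quat([q[1],q[2],q[3],q[0]]).as_matrix();return s,M
def to(p,yaw):
    s,M=st();y0=np.arctan2(M[1,0],M[0,0])
    d=(np.array(p)-s["position"])@M*1e3
    print("t",s["clock"],"pos",np.round(s["position"],4),"yaw",round(y0,4),"z",np.round(M[:,2],3),"w",round(s["width"],4),"F",np.round(s["contact_force"],1),"q",np.round(s["qpos"],3))
    print("delta mm",np.round(d,1),"spin",round(-((yaw-y0+np.pi)%(2*np.pi)-np.pi),4))
E
python3 - <<'E'
from h import *
to([.5113,.1302,.16],np.pi/2-.1326)
import cv2
im=cv2.imread("pics/scene0.png")
z=cv2.resize(im[165:260,300:410],None,fx=5,fy=5,interpolation=cv2.INTER_CUBIC)
for sgn,col in((1,(0,0,255)),(-1,(0,255,0))):
    for yy in(-.049,-.031,.011,.019):
        P=frame(.5112,.1302,-.1326,[[0.0045,sgn*yy,.013],[0.0045,sgn*yy,.029]])
        u=((proj("scene",P)-[300,165]+.5)*5-.5).astype(int)
        cv2.line(z,tuple(map(int,u[0])),tuple(map(int,u[1])),col,1)
cv2.imwrite("pics/pins.png",z)
E
```

```text
t 0.1 pos [ 0.1675 -0.5496  0.2305] yaw 0.2958 z [-0.     0.002 -1.   ] w 0.0851 F [-0.3 -0.3  0.6] q [-1.396  0.277  1.506  0.     1.361 -0.121]
delta mm [ 527.  -549.9   71.6] spin -1.1424
```

View pics/pins.png

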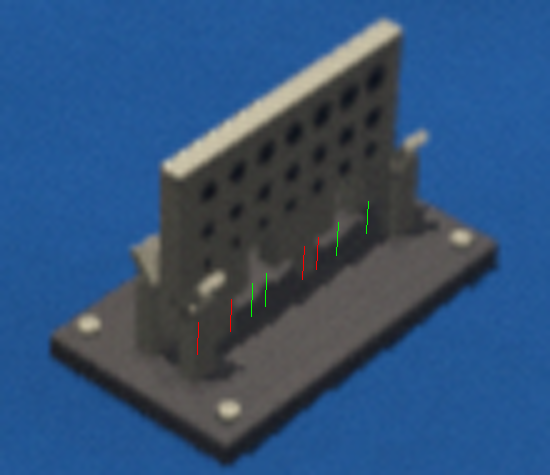

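```bash
python3 -m pendant '[{"gripper":50,"delta_pos":[527,-550,0],"spin":-1.142},{"gripper":50,"delta_pos":[527,-550,0],"spin":-1.142},{"gripper":50,"delta_pos":[527,-550,0],"spin":-1.142},{"gripper":50,"delta_pos":[527,-550,0],"spin":-1.142},{"gripper":50,"delta_pos":[527,-550,0],"spin":-1.142},{"gripper":50,"delta_pos":[527,-550,0],"spin":-1.142},{"gripper":50,"delta_pos":[527,-550,0],"spin":-1.142},{"gripper":50,"delta_pos":[527,-550,0],"spin":-1.142},{"gripper":50,"delta_pos":[527,-550,0],"spin":-1.142},{"gripper":50,"delta_pos":[527,-550,0],"spin":-1.142},{"gripper":50,"delta_pos":[527,-550,0],"spin":-1.142},{"gripper":50,"delta_pos":[527,-550,0],"spin":-1.142},{"gripper":50,"delta_pos":[527,-550,0],"spin":-1.142},{"gripper":50,"delta_pos":[527,-550,0],"spin":-1.142},{"gripper":50,"delta_pos":[527,-550,0],"spin":-1.142},{"gripper":50,"delta_pos":[527,-550,0],"spin":-1.142},{"gripper":50,"delta_pos":[527,-550,0],"spin":-1.142},{"gripper":50,"delta_pos":[527,-550,0],"spin":-1.142}]' 60
python3 - <<'E'
from h import *
to([.5113,.1302,.070],np.pi/2-.1326)
E
```

```text
clock: 1.9
position: [0.5105, 0.1287, 0.2308]
ee_rot: [-0.0, 0.752, 0.659, -0.001]
contact_force: [0.1, 0.5, -0.6]
width: 0.0497
t 1.9 pos [0.5105 0.1287 0.2308] yaw 1.4379 z [-0.002 -0.001 -1.   ] w 0.0497 F [ 0.1  0.5 -0.6] q [ 1.160e-01  2.040e-01  1.605e+00 -1.000e-03  1.334e+00  2.490e-01]
delta mm [  1.8   0.9 160.8] spin -0.0003
```

```bash
python3 -m pendant '[{"gripper":50,"delta_pos":[2,1,40],"spin":0},{"gripper":50,"delta_pos":[2,1,80],"spin":0},{"gripper":50,"delta_pos":[2,1,115],"spin":0},{"gripper":50,"delta_pos":[2,1,140],"spin":0},{"gripper":50,"delta_pos":[2,1,155],"spin":0},{"gripper":50,"delta_pos":[2,1,161],"spin":0},{"gripper":50,"delta_pos":[2,1,161],"spin":0}]' 60
python3 - <<'E'
from h import *
import cv2
to([.5113,.1302,.070],np.pi/2-.1326)
a=optics.get_image("scene");b=optics.get_image("top")
A=cv2.resize(a[120:270,270:430],(640,600));cv2.imwrite("pics/g1.png",A)
E
```

```text
clock: 2.6
position: [0.5118, 0.13, 0.07]
ee_rot: [-0.0, 0.753, 0.658, -0.001]
contact_force: [-0.2, 0.1, 1.4]
width: 0.0496
t 2.6 pos [0.5118 0.13   0.07  ] yaw 1.4359 z [-0.002 -0.001 -1.   ] w 0.0496 F [-0.2  0.1  1.4] q [ 1.17e-01  3.51e-01  1.84e+00 -1.00e-03  9.53e-01  2.52e-01]
delta mm [ 0.1 -0.5  0. ] spin -0.0023
```

View pics/g1.png

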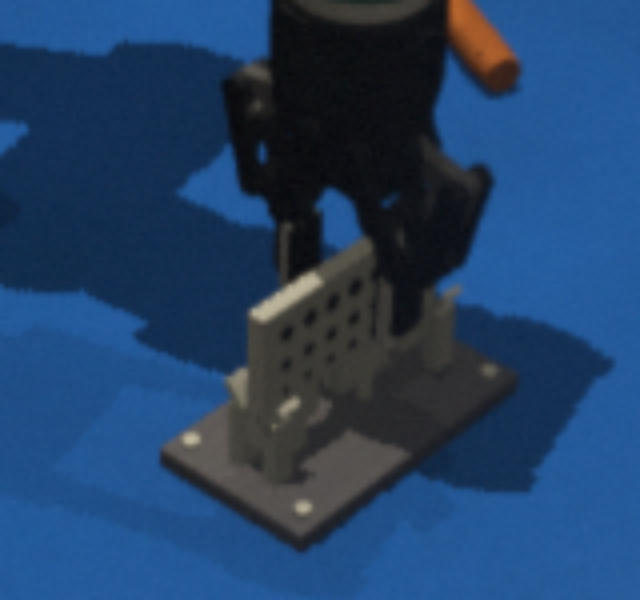

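The fingers straddle the plate at mid length, plate top corner at about (315,210) in the scene image. Closing and lifting.

```bash
python3 -m pendant '[{"gripper":30,"delta_pos":[0,0,0],"spin":0},{"gripper":10,"delta_pos":[0,0,0],"spin":0},{"gripper":4,"delta_pos":[0,0,0],"spin":0},{"gripper":4,"delta_pos":[0,0,0],"spin":0},{"gripper":4,"delta_pos":[0,0,0],"spin":0},{"gripper":4,"delta_pos":[0,0,0],"spin":0},{"gripper":4,"delta_pos":[0,0,0],"spin":0},{"gripper":4,"delta_pos":[0,0,-5],"spin":0},{"gripper":4,"delta_pos":[0,0,-20],"spin":0},{"gripper":4,"delta_pos":[0,0,-40],"spin":0},{"gripper":4,"delta_pos":[0,0,-65],"spin":0},{"gripper":4,"delta_pos":[0,0,-90],"spin":0},{"gripper":4,"delta_pos":[0,0,-100],"spin":0},{"gripper":4,"delta_pos":[0,0,-100],"spin":0}]' 80
python3 - <<'E'
from h import *
to([.39,.0,.17],-.1)
E
```

```text
clock: 4.1
position: [0.5133, 0.1317, 0.1711]
ee_rot: [0.001, 0.752, 0.659, 0.001]
contact_force: [0.1, -0.5, -4.7]
width: 0.0088
t 4.1 pos [0.5133 0.1317 0.1711] yaw 1.4379 z [ 0.002  0.    -1.   ] w 0.0088 F [ 0.1 -0.5 -4.7] q [ 0.12   0.249  1.699 -0.     1.191  0.253]
delta mm [-146.8 -104.8    0.8] spin 1.5379
```

```bash
python3 -m pendant '[{"gripper":4,"delta_pos":[-8,-6,0],"spin":0.06},{"gripper":4,"delta_pos":[-20,-14,0],"spin":0.18},{"gripper":4,"delta_pos":[-32,-23,0],"spin":0.31},{"gripper":4,"delta_pos":[-44,-31,0],"spin":0.44},{"gripper":4,"delta_pos":[-56,-40,0],"spin":0.57},{"gripper":4,"delta_pos":[-68,-49,0],"spin":0.70},{"gripper":4,"delta_pos":[-80,-57,0],"spin":0.83},{"gripper":4,"delta_pos":[-92,-66,0],"spin":0.96},{"gripper":4,"delta_pos":[-104,-74,0],"spin":1.09},{"gripper":4,"delta_pos":[-116,-83,0],"spin":1.22},{"gripper":4,"delta_pos":[-128,-91,0],"spin":1.35},{"gripper":4,"delta_pos":[-138,-98,0],"spin":1.45},{"gripper":4,"delta_pos":[-145,-103,0],"spin":1.52},{"gripper":4,"delta_pos":[-147,-105,0],"spin":1.538},{"gripper":4,"delta_pos":[-147,-105,0],"spin":1.538}]'
python3 - <<'E'
from h import *
import cv2
a=optics.get_image("scene");b=optics.get_image("top")
cv2.imwrite("pics/h1s.png",a);cv2.imwrite("pics/h1t.png",b)
to([.39,.0,.041],-.1)
E
```

```text
clock: 5.6
position: [0.3881, -0.0002, 0.1693]
ee_rot: [-0.0, 0.999, -0.05, -0.001]
contact_force: [-0.2, 0.6, -4.9]
width: 0.0087
t 5.7 pos [0.3891 0.     0.1698] yaw -0.0993 z [-0.001  0.    -1.   ] w 0.0087 F [ 0.1  0.3 -3.9] q [-0.18   0.042  1.962  0.     1.138  1.49 ]
delta mm [  1.   -0.  128.8] spin 0.0007
```

View pics/h1s.png

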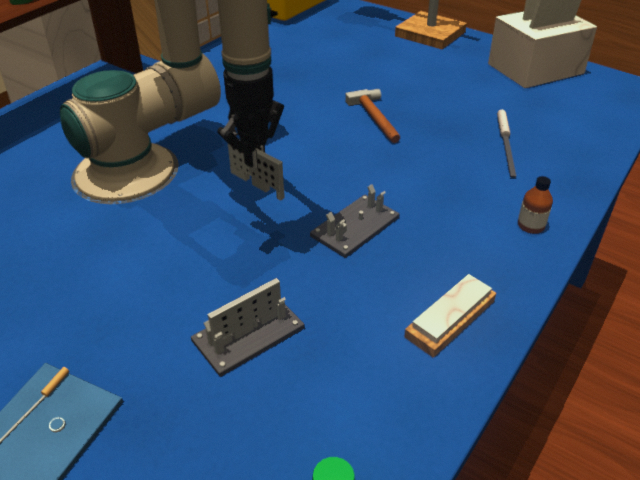

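View pics/h1t.png

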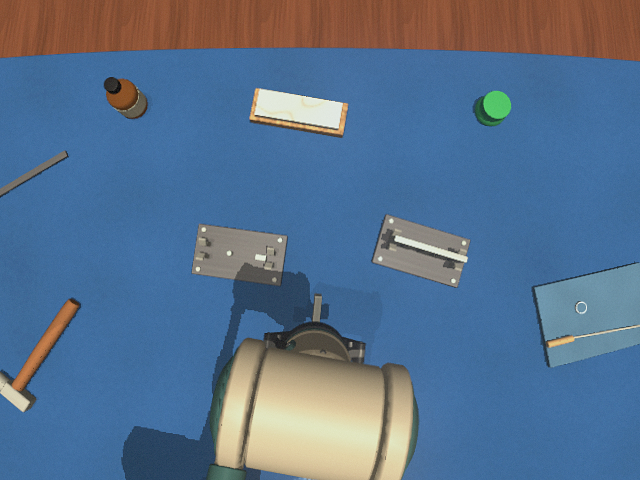

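```bash
python3 -m pendant '[{"gripper":4,"delta_pos":[0,0,10],"spin":0},{"gripper":4,"delta_pos":[0,0,30],"spin":0},{"gripper":4,"delta_pos":[0,0,55],"spin":0},{"gripper":4,"delta_pos":[0,0,80],"spin":0},{"gripper":4,"delta_pos":[0,0,100],"spin":0},{"gripper":4,"delta_pos":[0,0,113],"spin":0},{"gripper":4,"delta_pos":[0,0,120],"spin":0},{"gripper":4,"delta_pos":[0,0,123],"spin":0},{"gripper":4,"delta_pos":[0,0,124],"spin":0},{"gripper":4,"delta_pos":[0,0,125],"spin":0},{"gripper":4,"delta_pos":[0,0,125],"spin":0}]'
python3 - <<'E'
from h import *
import cv2
b=cv2.imread("pics/h1t.png");z=cv2.resize(b[220:290,185:295],None,fx=7,fy=7,interpolation=cv2.INTER_CUBIC)
for yy in(-.049,-.031,.011,.019):
    P=frame(.5112,.1302,-.1326,[[0.0045,yy,.0285],[-0.0045,yy,.0285]])
    u=((proj("top",P)-[185,220]+.5)*7-.5).astype(int)
    cv2.line(z,tuple(map(int,u[0])),tuple(map(int,u[1])),(0,0,255),1)
cv2.imwrite("pics/p2.png",z)
E
```

```text
clock: 6.8
position: [0.3896, -0.0004, 0.0457]
ee_rot: [0.0, 0.999, -0.05, 0.001]
contact_force: [-0.6, -0.0, -3.8]
width: 0.0088
```

View pics/p2.png

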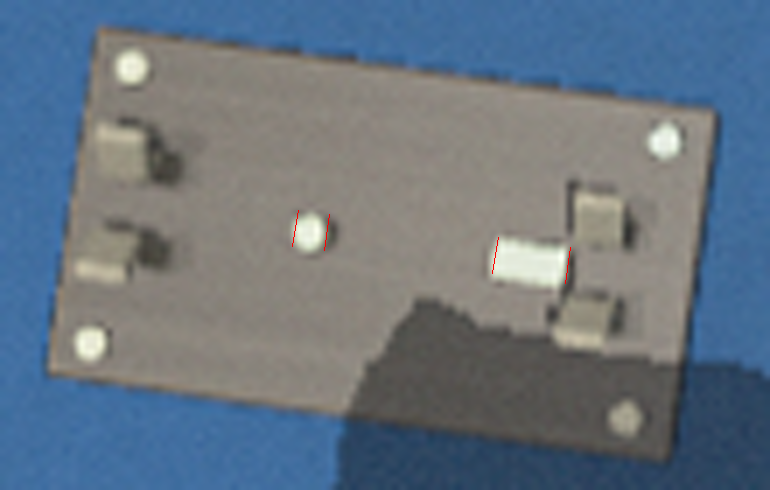

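```bash
python3 -m pendant '[{"gripper":4,"delta_pos":[0,0,1],"spin":0},{"gripper":4,"delta_pos":[0,0,2],"spin":0},{"gripper":4,"delta_pos":[0,0,3],"spin":0},{"gripper":4,"delta_pos":[0,0,3],"spin":0}]'
```

```text
clock: 7.2
position: [0.3893, -0.0003, 0.0431]
ee_rot: [0.0, 0.999, -0.05, 0.0]
contact_force: [-2.0, 0.2, 6.7]
width: 0.0088
```

```bash
python3 -m pendant '[{"gripper":12,"delta_pos":[0,0,0],"spin":0},{"gripper":18,"delta_pos":[0,0,0],"spin":0},{"gripper":30,"delta_pos":[0,0,0],"spin":0},{"gripper":50,"delta_pos":[0,0,0],"spin":0},{"gripper":50,"delta_pos":[0,0,0],"spin":0},{"gripper":50,"delta_pos":[0,0,-20],"spin":0},{"gripper":50,"delta_pos":[0,0,-50],"spin":0},{"gripper":50,"delta_pos":[0,0,-80],"spin":0},{"gripper":50,"delta_pos":[0,0,-90],"spin":0},{"gripper":50,"delta_pos":[0,0,-90],"spin":0}]' 80
python3 - <<'E'
from h import *
import cv2
a=optics.get_image("scene")
cv2.imwrite("pics/r1.png",cv2.resize(a[100:250,180:340],(640,600),interpolation=cv2.INTER_CUBIC))
to([.3893,.0,.133],-.1)
E
```

```text
clock: 8.2
position: [0.3902, -0.0004, 0.1334]
ee_rot: [0.0, 0.999, -0.05, 0.002]
contact_force: [-0.3, -0.2, -0.1]
width: 0.0498
t 8.25 pos [ 3.891e-01 -2.000e-04  1.322e-01] yaw -0.1002 z [ 0.001 -0.    -1.   ] w 0.0504 F [-0.1 -0.3 -0.9] q [-0.18   0.083  2.026 -0.     1.032  1.491]
delta mm [ 0.2 -0.3 -0.8] spin -0.0002
```

View pics/r1.png

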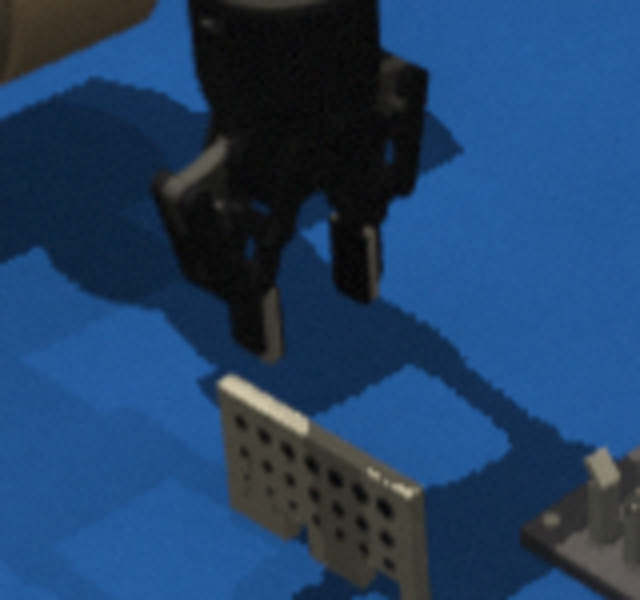

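```bash
python3 -m pendant '[{"gripper":50,"delta_pos":[0,0,0],"spin":-0.14},{"gripper":50,"delta_pos":[0,0,0],"spin":-0.28},{"gripper":50,"delta_pos":[0,0,0],"spin":-0.42},{"gripper":50,"delta_pos":[0,0,0],"spin":-0.56},{"gripper":50,"delta_pos":[0,0,0],"spin":-0.70},{"gripper":50,"delta_pos":[0,0,0],"spin":-0.84},{"gripper":50,"delta_pos":[0,0,0],"spin":-0.98},{"gripper":50,"delta_pos":[0,0,0],"spin":-1.12},{"gripper":50,"delta_pos":[0,0,0],"spin":-1.26},{"gripper":50,"delta_pos":[0,0,0],"spin":-1.40},{"gripper":50,"delta_pos":[0,0,0],"spin":-1.54},{"gripper":50,"delta_pos":[0,0,0],"spin":-1.6}]' 
python3 -m pendant '[{"gripper":50,"delta_pos":[0,0,0],"spin":-0.14},{"gripper":50,"delta_pos":[0,0,0],"spin":-0.28},{"gripper":50,"delta_pos":[0,0,0],"spin":-0.42},{"gripper":50,"delta_pos":[0,0,0],"spin":-0.56},{"gripper":50,"delta_pos":[0,0,0],"spin":-0.70},{"gripper":50,"delta_pos":[0,0,0],"spin":-0.84},{"gripper":50,"delta_pos":[0,0,0],"spin":-0.98},{"gripper":50,"delta_pos":[0,0,0],"spin":-1.12},{"gripper":50,"delta_pos":[0,0,0],"spin":-1.26},{"gripper":50,"delta_pos":[0,0,0],"spin":-1.40},{"gripper":50,"delta_pos":[0,0,0],"spin":-1.52},{"gripper":50,"delta_pos":[0,0,0],"spin":-1.5416},{"gripper":50,"delta_pos":[0,0,0],"spin":-1.5416}]'
python3 - <<'E'
from h import *
to([.3893,-.0003,.0435],-.1+np.pi)
E
```

```text
clock: 9.45
position: [0.3876, -0.0, 0.1304]
ee_rot: [-0.002, 0.73, 0.683, -0.001]
contact_force: [-0.4, -0.7, -0.3]
width: 0.0501
clock: 10.75
position: [0.3882, -0.0001, 0.1311]
ee_rot: [-0.001, 0.051, 0.999, 0.0]
contact_force: [-0.1, -0.4, -0.4]
width: 0.0498
t 10.75 pos [ 3.882e-01 -1.000e-04  1.311e-01] yaw 3.0396 z [-0.003  0.    -1.   ] w 0.0498 F [-0.1 -0.4 -0.4] q [-0.18   0.084  2.027 -0.     1.032 -1.649]
delta mm [-1.4 -0.1 87.6] spin -0.002
```

```bash
python3 -m pendant '[{"gripper":50,"delta_pos":[0,0,25],"spin":0},{"gripper":50,"delta_pos":[0,0,55],"spin":0},{"gripper":50,"delta_pos":[0,0,75],"spin":0},{"gripper":50,"delta_pos":[0,0,85],"spin":0},{"gripper":50,"delta_pos":[0,0,88],"spin":0},{"gripper":30,"delta_pos":[0,0,88],"spin":0},{"gripper":12,"delta_pos":[0,0,88],"spin":0},{"gripper":4,"delta_pos":[0,0,88],"spin":0},{"gripper":4,"delta_pos":[0,0,88],"spin":0},{"gripper":4,"delta_pos":[0,0,88],"spin":0},{"gripper":4,"delta_pos":[0,0,88],"spin":0},{"gripper":4,"delta_pos":[0,0,88],"spin":0}]' 80
python3 - <<'E'
from h import *
to([.3893,-.0003,.17],-.1+np.pi)
E
python3 -m pendant '[{"gripper":4,"delta_pos":[0,0,-5],"spin":0},{"gripper":4,"delta_pos":[0,0,-20],"spin":0},{"gripper":4,"delta_pos":[0,0,-45],"spin":0},{"gripper":4,"delta_pos":[0,0,-75],"spin":0},{"gripper":4,"delta_pos":[0,0,-105],"spin":0},{"gripper":4,"delta_pos":[0,0,-122],"spin":0},{"gripper":4,"delta_pos":[0,0,-127],"spin":0},{"gripper":4,"delta_pos":[0,0,-127],"spin":0}]'
python3 - <<'E'
from h import *
import cv2
a=optics.get_image("scene")
cv2.imwrite("pics/r2.png",cv2.resize(a[100:250,180:340],(640,600),interpolation=cv2.INTER_CUBIC))
to([.5109,.1302,.17],np.pi/2-.1326)
E
```

```text
clock: 11.95
position: [0.3898, -0.0003, 0.045]
ee_rot: [0.001, 0.05, 0.999, -0.0]
contact_force: [0.1, 1.3, 6.3]
width: 0.0084
t 11.95 pos [ 3.898e-01 -3.000e-04  4.500e-02] yaw 3.0411 z [ 0.002 -0.    -1.   ] w 0.0084 F [0.1 1.3 6.3] q [-0.18   0.21   2.156  0.     0.773 -1.65 ]
delta mm [ 3.00e-01 -1.00e-01 -1.25e+02] spin -0.0005
clock: 12.75
position: [0.3887, -0.0003, 0.1713]
ee_rot: [0.0, 0.05, 0.999, -0.0]
contact_force: [0.5, 0.4, -4.6]
width: 0.0086
t 12.8 pos [ 3.881e-01 -1.000e-04  1.705e-01] yaw 3.0414 z [-0.002  0.    -1.   ] w 0.0089 F [ 0.9  0.2 -4.5] q [-0.18   0.04   1.962 -0.     1.141 -1.65 ]
delta mm [-109.1  142.     0.3] spin 1.6032
```

View pics/r2.png

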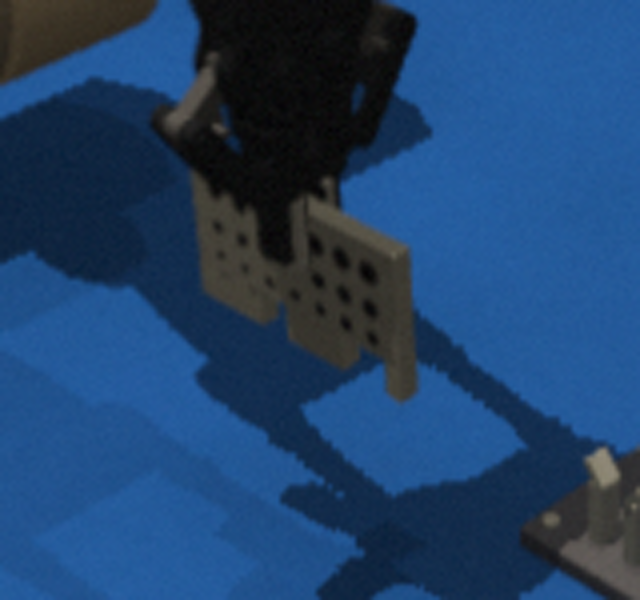

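```bash
python3 -m pendant '[{"gripper":4,"delta_pos":[-5,6,0],"spin":0.06},{"gripper":4,"delta_pos":[-12,16,0],"spin":0.18},{"gripper":4,"delta_pos":[-20,26,0],"spin":0.30},{"gripper":4,"delta_pos":[-28,37,0],"spin":0.42},{"gripper":4,"delta_pos":[-37,48,0],"spin":0.54},{"gripper":4,"delta_pos":[-45,58,0],"spin":0.66},{"gripper":4,"delta_pos":[-53,69,0],"spin":0.78},{"gripper":4,"delta_pos":[-61,80,0],"spin":0.90},{"gripper":4,"delta_pos":[-69,90,0],"spin":1.02},{"gripper":4,"delta_pos":[-78,101,0],"spin":1.14},{"gripper":4,"delta_pos":[-86,112,0],"spin":1.26},{"gripper":4,"delta_pos":[-94,122,0],"spin":1.38},{"gripper":4,"delta_pos":[-102,133,0],"spin":1.5},{"gripper":4,"delta_pos":[-107,140,0],"spin":1.58},{"gripper":4,"delta_pos":[-109,142,0],"spin":1.603},{"gripper":4,"delta_pos":[-109,142,0],"spin":1.603},{"gripper":4,"delta_pos":[-109,142,0],"spin":1.603}]'
python3 - <<'E'
from h import *
import cv2
to([.5111,.1302,.0545],np.pi/2-.1326)
a=optics.get_image("scene")
cv2.imwrite("pics/s1.png",cv2.resize(a[100:250,280:440],(640,600),interpolation=cv2.INTER_CUBIC))
b=optics.get_image("top");cv2.imwrite("pics/s1t.png",cv2.resize(b[200:300,180:300],(720,600),interpolation=cv2.INTER_CUBIC))
for i in range(1):to([.5111,.1302,.0545],np.pi/2-.1326)
E
```

```text
clock: 14.5
position: [0.5108, 0.1297, 0.1703]
ee_rot: [-0.001, 0.752, 0.659, -0.001]
contact_force: [1.0, -0.5, -4.5]
width: 0.0092
t 14.5 pos [0.5108 0.1297 0.1703] yaw 1.4394 z [-0.002 -0.001 -1.   ] w 0.0092 F [ 1.  -0.5 -4.5] q [ 0.117  0.248  1.703 -0.     1.193  0.248]
delta mm [  0.6   0.5 115.8] spin 0.0012
t 14.6 pos [0.5111 0.1297 0.1709] yaw 1.4388 z [-0.001 -0.    -1.   ] w 0.0087 F [ 0.4  0.3 -5.1] q [ 0.117  0.248  1.702 -0.     1.193  0.249]
delta mm [  0.6   0.  116.4] spin 0.0006
```

View pics/s1.png

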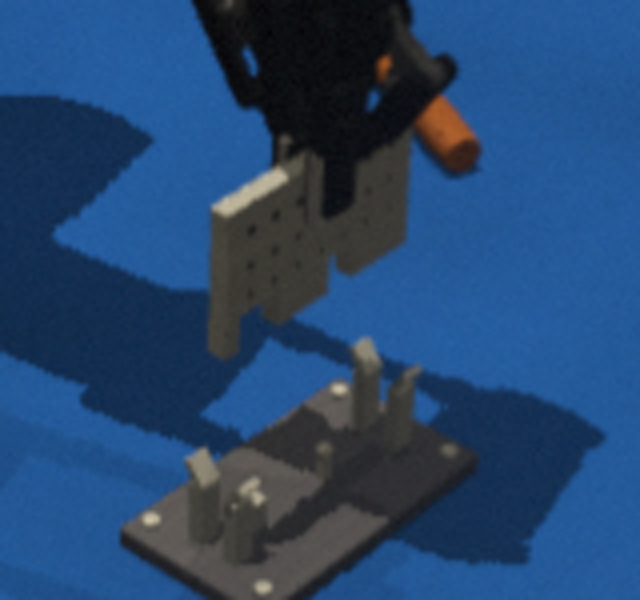

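View pics/s1t.png

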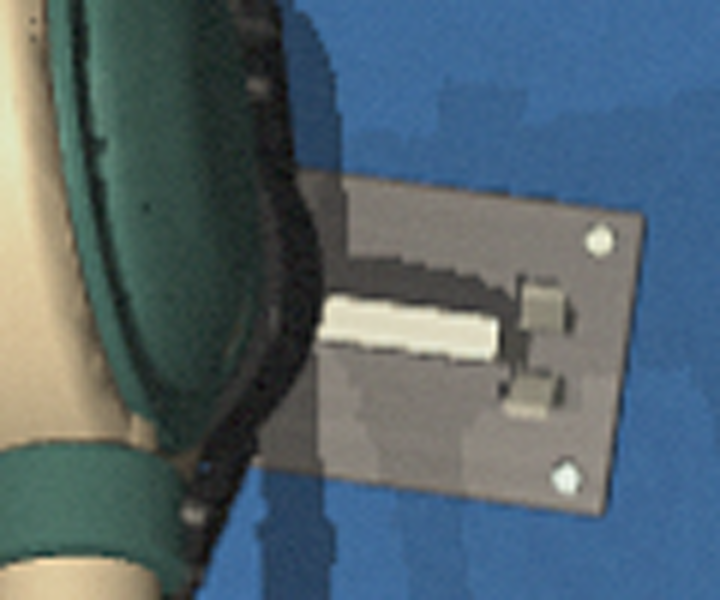

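```bash
python3 - <<'E'
from h import *
P=frame(.5112,.1302,-.1326,[[.005,-.062,.2035],[-.005,-.062,.2035]])
print((proj("top",P)-[180,200]+.5)*6-.5)
P=frame(.5112,.1302,-.1326,[[.005,-.062,.2035],[-.005,-.062,.2035],[.005,-.062,.1285],[.005,-.053,.1285],[.005,-.053,.1465]])
print((proj("scene",P)-[280,100]+.5)*4-.5)
E
```

```text
[[498.58351447 315.20408862]
 [492.48196605 359.06483225]]
[[226.640823   211.19870273]
 [208.68547479 201.99613372]
 [223.97083941 357.12263768]
 [237.92025096 347.98820558]
 [238.69284744 314.22646029]]
```

```bash
python3 -m pendant '[{"gripper":4,"delta_pos":[0.5,0,10],"spin":0},{"gripper":4,"delta_pos":[0.5,0,28],"spin":0},{"gripper":4,"delta_pos":[0.5,0,46],"spin":0},{"gripper":4,"delta_pos":[0.5,0,58],"spin":0},{"gripper":4,"delta_pos":[0.5,0,66],"spin":0},{"gripper":4,"delta_pos":[0.5,0,71],"spin":0},{"gripper":4,"delta_pos":[0.5,0,75],"spin":0},{"gripper":4,"delta_pos":[0.5,0,79],"spin":0},{"gripper":4,"delta_pos":[0.5,0,83],"spin":0},{"gripper":4,"delta_pos":[0.5,0,86],"spin":0},{"gripper":4,"delta_pos":[0.5,0,89],"spin":0},{"gripper":4,"delta_pos":[0.5,0,92],"spin":0},{"gripper":4,"delta_pos":[0.5,0,94],"spin":0},{"gripper":4,"delta_pos":[0.5,0,94],"spin":0}]'
```

```text
clock: 16.0
position: [0.5116, 0.1306, 0.077]
ee_rot: [-0.0, 0.752, 0.659, -0.0]
contact_force: [-1.3, 0.8, -4.0]
width: 0.0085
```

```bash
python3 -m pendant '[{"gripper":4,"delta_pos":[0,0,2],"spin":0},{"gripper":4,"delta_pos":[0,0,4],"spin":0},{"gripper":4,"delta_pos":[0,0,6],"spin":0},{"gripper":4,"delta_pos":[0,0,8],"spin":0},{"gripper":4,"delta_pos":[0,0,9],"spin":0},{"gripper":4,"delta_pos":[0,0,10],"spin":0},{"gripper":4,"delta_pos":[0,0,10],"spin":0}]'
```

```text
clock: 16.7
position: [0.5118, 0.1306, 0.0671]
ee_rot: [-0.0, 0.752, 0.659, -0.0]
contact_force: [-0.8, -1.1, -4.0]
width: 0.0089
```

Past the pin tops without contact; continuing.

```bash
python3 -m pendant '[{"gripper":4,"delta_pos":[0,0,2],"spin":0},{"gripper":4,"delta_pos":[0,0,4],"spin":0},{"gripper":4,"delta_pos":[0,0,6],"spin":0},{"gripper":4,"delta_pos":[0,0,8],"spin":0},{"gripper":4,"delta_pos":[0,0,9],"spin":0},{"gripper":4,"delta_pos":[0,0,10],"spin":0},{"gripper":4,"delta_pos":[0,0,10],"spin":0}]'
```

```text
clock: 17.4
position: [0.5118, 0.1306, 0.0572]
ee_rot: [0.0, 0.752, 0.659, -0.0]
contact_force: [-0.2, -0.4, -4.5]
width: 0.0089
```

```bash
python3 -m pendant '[{"gripper":4,"delta_pos":[0,0,1],"spin":0},{"gripper":4,"delta_pos":[0,0,1],"spin":0}]'
```

```text
clock: 17.6
position: [0.512, 0.1307, 0.0571]
ee_rot: [0.0, 0.752, 0.659, 0.0]
contact_force: [-1.0, 0.3, 3.4]
width: 0.009
```

```bash
python3 -m pendant '[{"gripper":4,"delta_pos":[0,0,0.5],"spin":0},{"gripper":4,"delta_pos":[0,0,0.5],"spin":0}]'
python3 - <<'E'
from h import *
import cv2
a=optics.get_image("scene")
cv2.imwrite("pics/s2.png",cv2.resize(a[120:270,280:440],(640,600),interpolation=cv2.INTER_CUBIC))
E
```

```text
clock: 17.8
position: [0.512, 0.1307, 0.0571]
ee_rot: [0.0, 0.752, 0.659, 0.0]
contact_force: [-2.7, -0.2, 7.0]
width: 0.0089
```

View pics/s2.png

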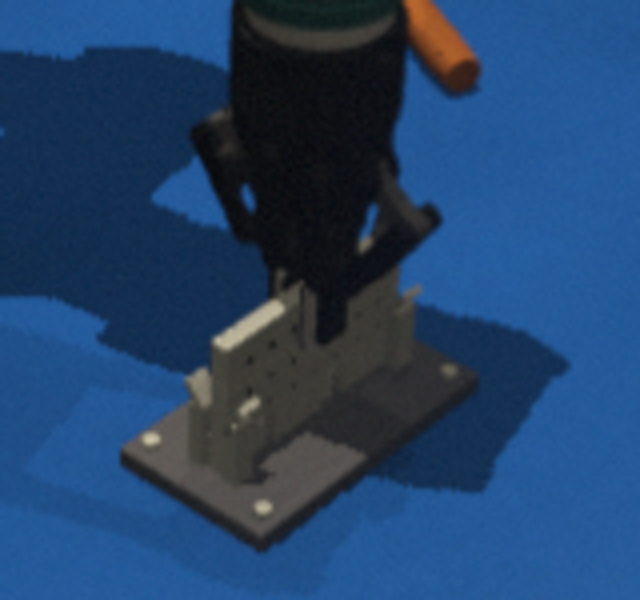

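The plate's lower edge meets the base and the 7 N upward force shows it is seated. Releasing and backing off.

```bash
python3 -m pendant '[{"gripper":12,"delta_pos":[0,0,0],"spin":0},{"gripper":18,"delta_pos":[0,0,0],"spin":0},{"gripper":30,"delta_pos":[0,0,0],"spin":0},{"gripper":50,"delta_pos":[0,0,0],"spin":0},{"gripper":50,"delta_pos":[0,0,0],"spin":0},{"gripper":50,"delta_pos":[0,0,-20],"spin":0},{"gripper":50,"delta_pos":[0,0,-50],"spin":0},{"gripper":50,"delta_pos":[0,0,-90],"spin":0},{"gripper":50,"delta_pos":[0,0,-130],"spin":0},{"gripper":50,"delta_pos":[-20,-40,-160],"spin":0},{"gripper":50,"delta_pos":[-40,-80,-170],"spin":0},{"gripper":50,"delta_pos":[-60,-120,-170],"spin":0},{"gripper":50,"delta_pos":[-90,-160,-170],"spin":0},{"gripper":50,"delta_pos":[-120,-190,-170],"spin":0},{"gripper":50,"delta_pos":[-120,-190,-170],"spin":0},{"gripper":50,"delta_pos":[-120,-190,-170],"spin":0}]'
python3 - <<'E'
from h import *
import cv2
a=optics.get_image("scene");b=optics.get_image("top")
cv2.imwrite("pics/f_s.png",np.hstack([cv2.resize(a[165:260,300:410],None,fx=3.5,fy=3.5,interpolation=cv2.INTER_CUBIC),cv2.resize(a[275:370,190:300],None,fx=3.5,fy=3.5,interpolation=cv2.INTER_CUBIC)]))
cv2.imwrite("pics/f_t.png",b)
print(((proj("scene",frame(.5112,.1302,-.1326,[[.005,-.062,.087],[.005,.062,.087],[-.005,-.062,.087]]))-[300,165]+.5)*3.5-.5))
E
```

```text
clock: 19.45
position: [0.3076, 0.0365, 0.2262]
ee_rot: [0.001, 0.753, 0.658, 0.001]
contact_force: [-0.1, 0.2, 0.4]
width: 0.0499
[[124.68993224 150.76994919]
 [279.7402113   45.44123898]
 [110.07377664 142.34285643]]
```

View pics/f_s.png

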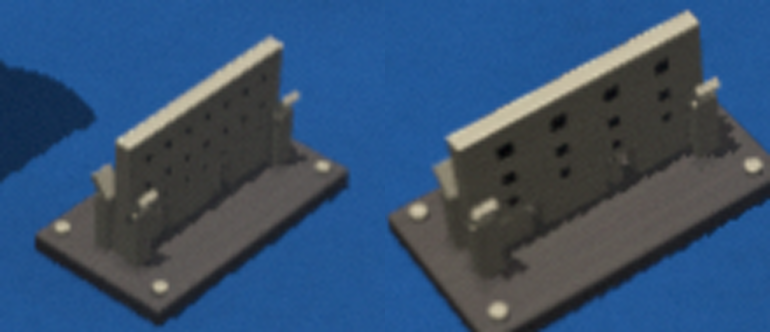

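View pics/f_t.png

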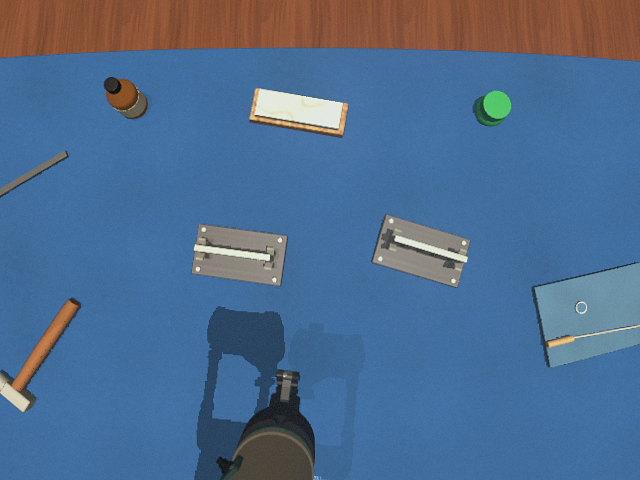

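```bash
python3 - <<'E'
from rig import ticket
print(ticket.sign_off())
E
```

```text
the job is handed in; nothing more can be done
None
```

The round-hole plate is now turned back to front and standing home in its own stand. The job was handed in at about 19.5 s of the 43 s allowed.

**Regrip on the bench:** I could not turn the plate in one go over the stand, because the half turn would have taken the last joint to -2.89 rad, past its ±2.7 limit. So I lifted the plate out and stood it on its edge on the bench at (0.39, 0.00). I then let go, turned the gripper half a turn, gripped it again and carried it back. I lowered it in small steps until it touched the base, then released it.

**Last checks:**
- **Fit:** the plate passed the tops of the pins with no contact force. It met the base about 10 mm below that with a 7 N upward push.
- **Height:** in the final scene picture the plate's top corners lie within about 2 px of where a plate at home (top 87 mm up) should appear. It stands upright in the channel.
- **Facing:** the small ends of the holes now show on the side where the large ends showed before. The wide notch is over the wide pin.
- **Other plate:** the square-hole plate looks the same as at the start.
- **Arm:** it is clear of everything, and the wrist force reads about zero.

No check failed. The highest force I saw between moves was about 7 N, against the 40 N and 120 N limits.

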